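# Lock the suction tube on its stub and half-open the valve

### The arm

A 6-joint arm with a two-finger parallel gripper is mounted at the origin on a cart in front of the work surface, level with it; the furniture and walls round the work are solid. World frame = base frame: x ahead of the robot, y to its left, z up, the work surface at z = 0. Lengths are in mm, angles in rad, forces in N, time in s.
With the tool pointing down it reaches from about 300 to 775 mm from the base axis. Payload 14.6 kg.
Tool frame: the origin (TCP) lies where the fingers leave the gripper's body, on its centre line; the fingertips stand 97 mm ahead of it and the grasp point (between the pads) lies ahead of it (grip_depth is the z of the grasp point in the tool frame, in mm); z points along the fingers, y is the line along which they close (so a half turn about z gives the same grasp; the last joint's range is limited). The gripper opens to 94 mm and grips with 3 to 60 N. Pads are 16 mm wide; open, the fingers measure 119 mm over their backs; the gripper's body (75 mm by 177 mm) begins 78 mm behind the grasp point.
Start: joints at [-1.327, 0.3, 1.521, -0, 1.321, -0.067], TCP at [168.194, -523.642, 302.646] pointing down, gripper open.
Joint ranges: [-3.03, 3.03], [-0.79, 2.21], [0.23, 2.52], [-1.04, 4.18], [0, 3.07], [-2.55, 2.55]. Speed limits (rad/s): [2.22, 2.22, 2.57, 3.14, 3.14, 3.14].

### API

Orientations are given as [roll, pitch, yaw] about the fixed x, y, z axes, in that order (R = Rz(yaw) Ry(pitch) Rx(roll)).
In Python, from cell import read_state, camera, sign_off, regions_of, spot_point, grip_depth gives the robot as it stands. The module is installed in compiled form; this text tells all that it offers.
- The arm moves only by the tool send_rows, never from a script. Its argument "series" is a list of rows, each a list of 3 entries, a list of its own where there are three numbers: the shift along the world's x, y, z in mm, then the turn about the world's z in degrees, then the closure, from -1 (fully open) to 1 (shut), so that 0 is half open. A call has 1 to 12 rows; each row shifts and turns the commanded pose from where the row before left it; what a row does not reach is not made up. A row lasts 1/10 s, in which the tool goes at most 50 mm and 8.59 degrees, less where a joint would pass 70% of its speed; a pose out of reach is approached as far as the arm can. A call is refused whole if a number of a shift passes 50 or a number of a turn 8.59, either way. A call with a gripper value outside its range is refused whole. The fingers move at their own pace and stop on an object; "squeeze" is the grip in N (left out, the last holds). Time passes only in rows, so rows that do not move let the fingers close. It gives the time, the measured TCP pose, the force, the opening and the grip force at its end, in the units of the state.
- read_state(): the state, without advancing time (a new reading comes with each control period).
- camera(name): name is "scene" or "top" or "wrist"; returns a dict with "color" (480x640x3 uint8, blue, green, red), "fx", "fy", "cx", "cy" (pixels), "camera_from_world" (4x4, takes a point from world to camera coordinates). Camera axes: x right, y down, z forward; pixel columns grow to the right and rows downward; lengths in mm; the calibration is good to about 2 mm. A picture is of the moment at which its call begins. There is no depth.
- sign_off(): hands the job in; it is judged then, once.
Trained networks look in a picture, given as the dict that the camera call returned (one of the last four; its "shot" number tells which), for a name from the list of things; names that differ only in an ending like _2 or _b are one class to them, and where a whole thing is asked for, a point or a joint stands for the part that bears it (a point fixed in the world has none). Each returns a list of dicts, best first, with "confidence" (0 to 1); they miss things now and then, are a little off and sometimes report something else, mostly with a low value. They report only what shows in the picture. A call takes as long as a camera call.
- regions_of(thing, picture): "mask" (480x640 bool, what is visible of it).
- spot_point(thing, picture): "point" ([x, y, z] in mm, in the coordinates of the camera as it stood for that picture, good to about 4 mm: a listed point, or the origin of a listed thing).
The state is a dict: "clock": time; "joints": joint angles; "qd": joint speeds; "effort": joint torques, N m; "eef_pos": TCP position; "eef_rot": TCP orientation; "wrist_force": force on the tool from outside, world axes, zero at the start; "moment": the same for the moment, N m; "finger_gap": finger opening in mm; "finger_force": force on a finger pad.
Only numpy, scipy, OpenCV 4.12 (cv2) and the standard library are available. Lean on these libraries where they do the work, as an engineer would, in place of code of your own. Each camera call takes 0.05 s, during which the arm holds its last target. There are 200 camera calls.

### The job

Take the eight-sided tube that has a hole in its side and slide it, hole end down, onto the upright stub of the suction outlet, turned so that it goes fully home and the spring button pops out through the hole. Then turn the outlet's valve lever to half open (45 degrees, its long end pointing at the middle of the three raised marks). Leave the plain round tube and the other things on the bench where they are.

Things in the scene. Friction and masses are not known exactly. Their poses are not given: they have to be found in the camera images.
- suction_outlet: Fixed grey box on the bench, 120 (x) x 240 (y) x 35 mm high; origin at the centre of its underside, z up. Its front (-x side) faces the robot at yaw 0; a short black hose tail sticks out 50 mm from its rear (+x). On top stand the stub (at x 0, y +65 mm) and the valve (at x 0, y -65 mm).
- stub_seat (a point): Centre of the ring-shaped black seat (58 mm across, top 43 mm above the bench) at the foot of the stub; the tube's lower end rests here when home. Axes as suction_outlet. The stub is an upright round aluminium peg, 32 mm diameter, rising 54 mm above this point; its top 10 mm taper to 20 mm diameter. A small black raised mark on the seat's front (-x) shows the side of the button.
- lock_button_tip (a point): Outermost point of the stub's spring button, 22 mm above the seat; the button stands out of the stub's front (-x of suction_outlet): a rounded steel nose 8 mm wide, 5 mm proud of the stub. The rounded nose lets the lower rim of a tube pushed down press it in (it is polished and slippery; takes about 5 to 10 N of downward push, more than the tube weighs); it springs out when the hole comes over it.
- lock_button (a joint): Spring button travel in m: 0 = fully out, grows as it is pressed in, 0.006 = stop; 0.0015 to 0.0035 while a tube wall covers it.
- valve_grip (a point): Point on the valve lever's vertical turning axis, in the middle of its grip, 67 mm above the bench. The lever is an upright dark steel blade 60 mm long, 10 mm thick, from 51 to 79 mm above the bench; it reaches 42 mm from the axis at its long (pointing) end and 18 mm at the other. Under it is a 34 mm wide nut and, 39 mm above the bench, a flat 108 mm dial.
- valve_lever (a joint): Valve angle in rad: 0 = shut, long end points to the outlet's front (-x); grows counterclockwise seen from above; pi/4 = half open, at the middle raised mark; pi/2 = fully open, long end points to the outlet's -y. It has stops at both ends, turns against slight friction (0.12 N m) and stays where left.
- suction_tube: Loose dark grey plastic tube standing upright, 110 mm long, eight flat sides, 41 mm across flats (sides face its x, its y and the diagonals), bore 35 mm, open at both ends, 0.12 kg. Origin at the centre of its lower end, z up along the tube. The hole is in its -x side; a rib 7 mm wide, 5 mm proud, runs up that same side from 37 to 109 mm above the lower end.
- tube_hole (a point): Centre of the tube's hole on its -x side, 22 mm above its lower end; the hole is about 14 mm wide and 19 mm high. When home, this side faces the way the outlet's button does (-x of suction_outlet), the tube's axes parallel to the outlet's; the hole leaves the button about 8 degrees of turn either way.
- plain_tube: Loose plain round dark grey tube without hole or rib, standing upright, 46 mm diameter, 85 mm high. Not needed. Origin at the centre of its underside. It and the suction tube may stand in either place.
- tape_roll: Roll of masking tape lying flat, 101 mm wide, 25 mm high. Bystander.
- screwdriver: Screwdriver with amber handle, 180 mm long, lying. Bystander.
- offcut: Brown wooden block, 60 x 90 x 20 mm. Bystander.
- jar: Glass jar of screws, 68 mm wide, 92 mm high. Bystander.

How it is judged (in metres and radians):
On the way, in this order (a step that is already met when the one before it is completed fails the run):
1. the tube is fully home on the stub with the button out through its hole (horizontal distance between suction_tube and stub_seat below 0.004 m and z of suction_tube in the frame of stub_seat between -0.004 and 0.003 m and angle between the x axis of suction_tube and the x axis of suction_outlet, either way round below 0.21 rad and value of joint lock_button below 0.0008 m), for 0.2 s.
2. the valve lever is at half open (value of joint valve_lever between 0.65 and 0.92 rad), for 0.2 s.
At the end, for the whole second after the job is handed in: The suction tube stands at rest on the stub, its lower end within 3 mm of the seat and centred within 4 mm, its hole on the button's side within 12 degrees, the button out through the hole (pressed in less than 0.8 mm); the valve lever rests between 0.65 and 0.92 rad (45 degrees +-7.5) (all of step 1 and all of step 2 and linear speed of suction_tube below 0.02 m/s and velocity of joint valve_lever between -0.05 and 0.05 rad/s); the robot touches nothing.
It fails at once if the plain tube is moved more than 30 mm or tipped (distance of plain_tube from where it was at the start of the episode above 0.03 m or angle between plain_tube's own z axis and vertical above 0.5 rad).
It fails at once if a bystander (tape roll, screwdriver, offcut, jar) is moved more than 30 mm (distance of any of tape_roll, screwdriver, offcut, jar from where it was at the start of the episode above 0.03 m).
It also fails if it takes over 64 s, if anything falls off the work surface, if the arm or the gripper's body presses on something with over 40 N, if the wrist force passes 120 N, or if a joint passes its speed limit or range.

## Working session

There is one attempt and no reset: what is moved stays moved. The work goes in short steps, Python scripts to look and compute and a tool call to move; the robot and the scene stay as the last step left them, time stands still between calls to the robot, and variables do not carry over. Pictures are saved under pics/ and viewed, at most 13 in all, crops included, and the job is handed in when it is done.

Besides the shell and the picture viewer there is one more tool, called after "Request:" by a JSON object that holds its "api" and its "payload", one argument or row to a line. send_rows: Moves the arm, as the interface text tells. Its arguments: {"type":"object","properties":{"series":{"type":"array"},"squeeze":{"type":"number"}},"required":["series"]}

```bash
mkdir -p pics; cat > h.py <<'E'
import numpy as np, cv2
from cell import *
def w(p,c):
    M=np.linalg.inv(np.array(c["camera_from_world"])); return (M@np.append(p,1))[:3].round(1)
def spots(cams,names):
    for cn in cams:
        c=camera(cn)
        for n in names:
            print(cn,n,[(w(d["point"],c).tolist(),round(d["confidence"],2)) for d in spot_point(n,c)[:2]])
        yield cn,c
def plane(u,v,z,c):
    M=np.linalg.inv(np.array(c["camera_from_world"])); o=M[:3,3]
    d=M[:3,:3]@[(u-c["cx"])/c["fx"],(v-c["cy"])/c["fy"],1]; return (o+d*(z-o[2])/d[2]).round(1)
def pix(p,c):
    q=np.array(c["camera_from_world"])@np.append(p,1); return (q[0]/q[2]*c["fx"]+c["cx"]).round(1),(q[1]/q[2]*c["fy"]+c["cy"]).round(1)
E
python3 - <<'E'
from h import *
N=["suction_outlet","stub_seat","lock_button_tip","valve_grip","suction_tube","tube_hole","plain_tube","jar","tape_roll","screwdriver","offcut"]
for cn,c in spots(["scene","top"],N): cv2.imwrite(f"pics/{cn}.png",c["color"])
s=read_state();print(s,grip_depth)
E
```

```text
scene suction_outlet []
scene stub_seat [([539.3, 177.4, 43.0], 0.62)]
scene lock_button_tip [([518.0, 179.4, 66.6], 0.55)]
scene valve_grip [([531.1, 47.9, 64.9], 0.75), ([359.9, -75.7, 1.1], 0.72)]
scene suction_tube [([421.3, -346.5, 0.5], 0.92), ([535.0, 43.8, 64.7], 0.69)]
scene tube_hole [([408.7, -336.3, 24.7], 0.64), ([535.7, 173.5, 45.0], 0.26)]
scene plain_tube [([445.2, -211.4, -3.6], 0.93)]
scene jar [([775.1, 29.5, 2.2], 0.9)]
scene tape_roll [([363.6, -77.6, -1.3], 0.58)]
scene screwdriver [([338.5, -251.3, 0.2], 0.62)]
scene offcut [([556.5, -496.6, 0.0], 0.66)]
top suction_outlet [([533.9, 113.0, 2.8], 0.75)]
top stub_seat [([533.6, 181.6, 40.7], 0.73)]
top lock_button_tip []
top valve_grip [([534.1, 50.7, 70.0], 0.58)]
top suction_tube [([419.8, -345.5, -0.6], 0.97)]
top tube_hole [([406.3, -334.8, 17.7], 0.7)]
top plain_tube [([439.1, -205.0, 2.6], 0.76)]
top jar [([775.1, 29.6, -1.2], 0.76)]
top tape_roll [([355.7, -77.9, 5.4], 0.77)]
top screwdriver [([331.4, -249.8, -5.2], 0.57)]
top offcut [([560.1, -493.7, -2.3], 0.93)]
{'clock': 1.2, 'joints': array([-1.32659112e+00,  2.99910495e-01,  1.52098091e+00, -4.90668399e-05,
        1.32070936e+00, -6.65769231e-02]), 'qd': array([ 1.30634972e-03,  2.37309000e-03, -7.59498600e-05, -2.48015636e-04,
       -8.15667404e-04, -1.02302355e-04]), 'effort': array([-3.87534150e-03, -5.31671762e+01, -3.52912331e+01,  7.06907921e-02,
        2.13479373e-02,  2.65431346e-06]), 'eef_pos': array([ 168.1922632 , -523.64751245,  302.64790708]), 'eef_rot': array([-3.14158140e+00,  4.68957662e-05,  3.10794269e-01]), 'wrist_force': array([0.08801805, 0.11597412, 0.33257738]), 'moment': array([-0.01767236,  0.03634153, -0.01995442]), 'finger_force': 0.0, 'finger_gap': 93.64333081356187} 78.39999999999999
```

View pics/scene.png

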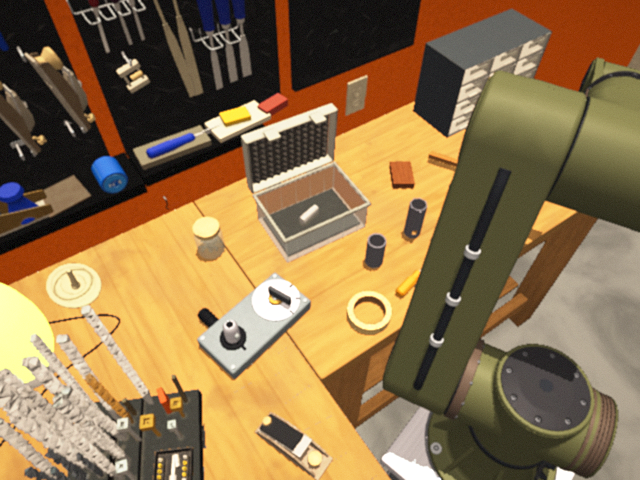

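View pics/top.png

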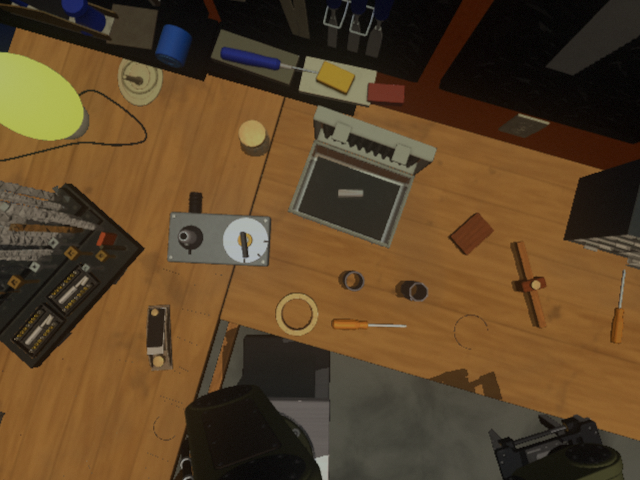

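Request:
{"api": "send_rows", "payload": {
  "series": [
    [[34,22,0],-8,-1],
    [[34,22,0],-8,-1],
    [[34,22,0],-8,-1],
    [[34,22,0],-8,-1],
    [[34,22,0],-8,-1],
    [[34,22,0],-8,-1],
    [[34,22,0],-8,-1],
    [[0,0,0],0,-1],
    [[0,0,0],0,-1]
  ],
  "squeeze": 25
}}

```text
clock: 2.1
eef_pos: [406.5, -369.3, 302.5]
eef_rot: [3.141, 0.0, -0.663]
wrist_force: [-0.3, 0.1, 0.4]
finger_gap: 94.2
finger_force: 0.0
```

```bash
python3 - <<'E'
from h import *
for cn,c in spots(["wrist","top","scene"],["suction_tube","tube_hole","plain_tube"]): 
    if cn=="wrist": cv2.imwrite("pics/w1.png",c["color"]); print(np.linalg.inv(np.array(c["camera_from_world"])).round(2),c["fx"])
    ms=regions_of("suction_tube",c)
    if ms: x,y,ww,h=cv2.boundingRect(ms[0]["mask"].astype(np.uint8)); print(x,y,ww,h)
s=read_state();print(s["eef_pos"],s["eef_rot"],s["clock"])
E
```

```text
wrist suction_tube [([425.8, -345.7, -2.4], 0.76)]
wrist tube_hole [([410.8, -333.7, 22.9], 0.59)]
wrist plain_tube [([444.6, -209.1, 1.0], 0.58)]
[[-6.2000e-01 -7.5000e-01 -2.3000e-01  4.7400e+02]
 [-7.9000e-01  5.9000e-01  1.8000e-01 -4.2051e+02]
 [-0.0000e+00  2.9000e-01 -9.6000e-01  3.8414e+02]
 [ 0.0000e+00  0.0000e+00  0.0000e+00  1.0000e+00]] 363.1745460166692
262 188 56 78
top suction_tube [([417.3, -344.6, 1.2], 0.73), ([441.6, -205.4, -0.6], 0.32)]
top tube_hole [([405.5, -332.5, 21.0], 0.46)]
top plain_tube [([439.1, -202.7, 1.6], 0.76)]
402 282 12 16
scene suction_tube []
scene tube_hole []
scene plain_tube [([443.6, -209.5, -4.4], 0.82)]
[ 406.17502312 -369.64353411  302.66397727] [-3.14158836e+00 -1.08627110e-05 -6.66579882e-01] 2.85
```

View pics/w1.png

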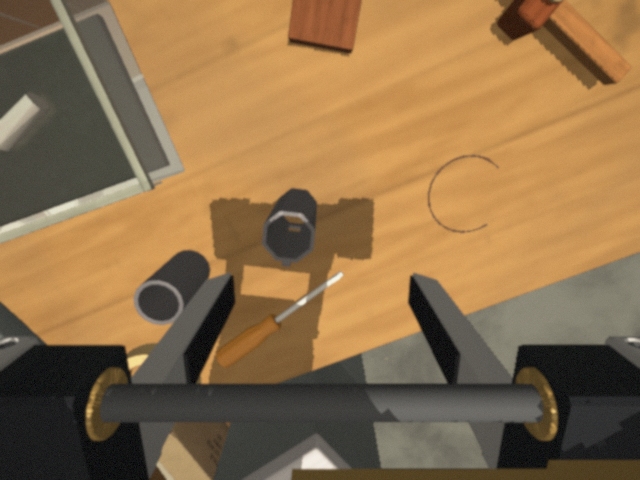

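```bash
python3 - <<'E'
from h import *
c=cv2.imread("pics/w1.png")[175:280,240:345]
cv2.imwrite("pics/w1c.png",cv2.resize(cv2.convertScaleAbs(c,alpha=2.2,beta=10),(600,600),interpolation=cv2.INTER_CUBIC))
E
```

```text
(no output)
```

View pics/w1c.png

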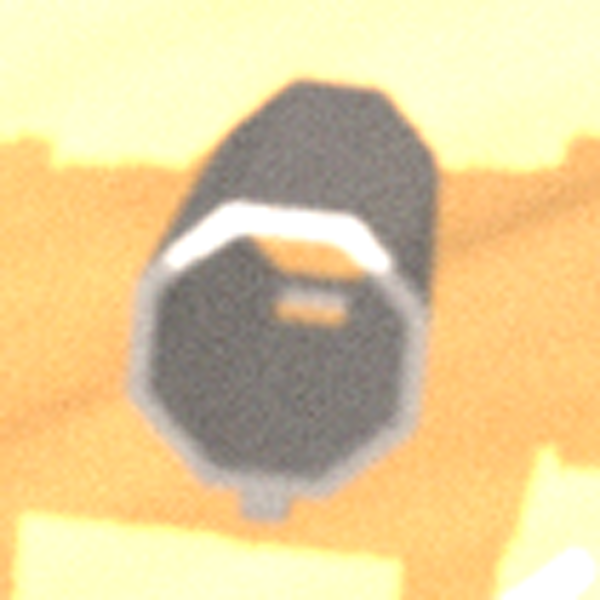

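```bash
python3 - <<'E'
from h import *
c=camera("wrist")
f=lambda u,v:plane(240+u/5.714,175+v/5.714,110,c)
C=f(279,348)
for p in [(265,516),(262,487),(297,207),(137,335),(424,370)]:
    d=f(*p)-C; print(p,f(*p),np.hypot(*d[:2]).round(1),np.degrees(np.arctan2(d[1],d[0])).round(1))
print(C)
d=f(263,505)-f(297,207);print(np.degrees(np.arctan2(d[1],d[0])))
d=f(424,370)-f(137,335);print(np.degrees(np.arctan2(d[1],d[0])))
E
```

```text
(265, 516) [ 406.5 -332.1  110. ] 25.0 135.8
(262, 487) [ 410.1 -334.5  110. ] 20.7 133.6
(297, 207) [ 438.2 -364.2  110. ] 20.2 -46.8
(137, 335) [ 437.9 -335.3  110. ] 19.6 46.4
(424, 370) [ 409.5 -363.2  110. ] 20.2 -137.4
[ 424.4 -349.5  110. ]
133.97530670200305
-135.50883013533618
```

Request:
{"api": "send_rows", "payload": {
  "series": [
    [[17,22,-20],-7.5,-1],
    [[0,0,-30],0,-1],
    [[0,0,-30],0,-1],
    [[0,0,-30],0,-1],
    [[0,0,-22],0,-1],
    [[0,0,-10],0,-1],
    [[0,0,0],0,-1],
    [[0,0,0],0,-1]
  ]
}}

```text
clock: 3.7
eef_pos: [423.5, -347.9, 161.7]
eef_rot: [-3.142, -0.001, -0.797]
wrist_force: [0.9, -0.1, -0.0]
finger_gap: 93.9
finger_force: 0.0
```

```bash
python3 - <<'E'
from h import *
c=camera("wrist");cv2.imwrite("pics/w2.png",c["color"])
s=read_state();print(s["eef_pos"],s["eef_rot"],s["wrist_force"])
E
```

```text
[ 423.55827047 -348.00072468  161.92738654] [-3.14150807e+00 -1.88832040e-03 -7.97481482e-01] [ 1.01412791 -0.19851442  0.60011829]
```

View pics/w2.png

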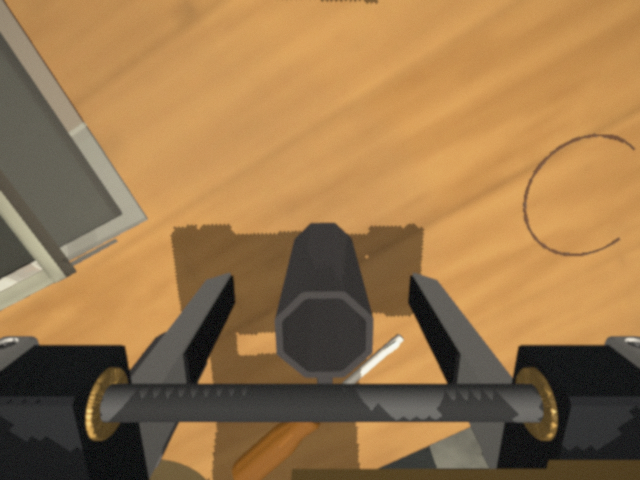

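Request:
{"api": "send_rows", "payload": {
  "series": [
    [[0,0,0],0,0.4],
    [[0,0,0],0,0.4],
    [[0,0,0],0,0.4],
    [[0,0,0],0,0.4],
    [[0,0,0],0,0.4],
    [[0,0,0],0,0.4],
    [[0,0,0],0,0.4],
    [[0,0,0],0,0.4]
  ]
}}

```text
clock: 4.55
eef_pos: [423.2, -347.7, 160.7]
eef_rot: [-3.142, -0.0, -0.797]
wrist_force: [0.8, 0.2, 0.3]
finger_gap: 41.3
finger_force: 25.0
```

```bash
python3 - <<'E'
from h import *
c=camera("wrist");cv2.imwrite("pics/w3.png",c["color"])
print(plane(324,334,110,c), plane(324,291,110,c),plane(324,377,110,c))
s=read_state();print(s["eef_pos"],s["eef_rot"],s["wrist_force"],s["finger_gap"],s["finger_force"])
E
```

```text
[ 424.9 -349.   110. ] [ 438.5 -362.9  110. ] [ 410.2 -333.9  110. ]
[ 423.21427321 -347.67434252  160.64782494] [-3.14157177e+00 -9.65843320e-05 -7.97514731e-01] [-1.00275077 -0.2070601   0.33028369] 40.700047312964564 24.991195499897003
```

Request:
{"api": "send_rows", "payload": {
  "series": [
    [[0,0,30],0,0.4],
    [[0,0,45],0,0.4],
    [[0,0,45],0,0.4],
    [[0,0,40],0,0.4],
    [[0,40,0],5,0.4],
    [[0,40,0],5,0.4],
    [[0,40,0],5,0.4],
    [[0,40,0],5,0.4],
    [[0,40,0],5,0.4],
    [[0,40,0],5,0.4],
    [[5,40,0],5,0.4],
    [[5,40,0],5,0.4]
  ]
}}

```text
clock: 5.8
eef_pos: [432.9, -26.0, 320.7]
eef_rot: [-3.142, -0.0, -0.096]
wrist_force: [0.8, -0.4, -1.7]
finger_gap: 40.7
finger_force: 25.0
```

Request:
{"api": "send_rows", "payload": {
  "series": [
    [[5,40,0],5,0.4],
    [[5,40,0],0.7,0.4],
    [[5,40,0],0,0.4],
    [[5,30,0],0,0.4],
    [[0,0,0],0,0.4],
    [[0,0,0],0,0.4],
    [[0,0,0],0,0.4]
  ]
}}

```text
clock: 6.5
eef_pos: [453.1, 121.6, 320.5]
eef_rot: [3.141, 0.0, -0.001]
wrist_force: [0.6, 0.5, -0.7]
finger_gap: 40.7
finger_force: 25.0
```

```bash
python3 - <<'E'
from h import *
for cn,c in spots(["wrist","top","scene"],["suction_outlet","stub_seat","lock_button_tip","valve_grip","suction_tube","tube_hole"]): 
    if cn=="wrist": cv2.imwrite("pics/w4.png",c["color"]); 
    for r in regions_of("suction_outlet",c)[:1]:
        m=r["mask"].astype(np.uint8); print(cn,r["confidence"],m.sum())
        if cn=="top":
            cs,_=cv2.findContours(m,0,1); k=max(cs,key=cv2.contourArea); print(cv2.minAreaRect(k))
            b=[plane(u,v,35,c) for u,v in cv2.boxPoints(cv2.minAreaRect(k))]; print(b)
s=read_state();print(s["eef_pos"],s["eef_rot"],s["wrist_force"],s["clock"],s["joints"])
E
```

```text
wrist suction_outlet [([537.1, 112.5, -4.6], 0.74)]
wrist stub_seat [([542.0, 177.5, 45.5], 0.74)]
wrist lock_button_tip [([518.2, 176.9, 65.9], 0.54)]
wrist valve_grip [([534.4, 48.7, 68.8], 0.86)]
wrist suction_tube [([457.7, 124.7, 155.5], 0.85)]
wrist tube_hole [([436.8, 121.0, 178.6], 0.71)]
wrist 0.75 33198
top suction_outlet []
top stub_seat [([535.3, 179.4, 42.6], 0.8)]
top lock_button_tip [([560.2, -497.8, -3.6], 0.68)]
top valve_grip [([536.3, 51.8, 66.4], 0.63)]
top suction_tube []
top tube_hole [([355.4, -79.6, 2.1], 0.49)]
top 0.79 5035
((219.8827667236328, 229.40692138671875), (103.30857849121094, 69.0938491821289), 4.763641834259033)
[array([482.2, 235.9,  35. ]), array([646.7, 228.3,  35. ]), array([630.9, -17.9,  35. ]), array([466.4,  -8.2,  35. ])]
scene suction_outlet [([538.0, 112.5, -0.7], 0.91)]
scene stub_seat [([536.9, 174.7, 44.1], 0.62)]
scene lock_button_tip [([516.0, 179.5, 71.4], 0.57), ([537.8, 114.1, -0.1], 0.53)]
scene valve_grip [([534.3, 46.6, 68.4], 0.62)]
scene suction_tube []
scene tube_hole [([432.4, 121.8, 183.5], 0.68)]
scene 0.86 4602
[453.18927331 122.35490395 320.64726916] [-3.14158285e+00  3.63382468e-06  1.20463967e-04] [-0.08440657 -0.2562848  -1.13079508] 7.7 [1.85646802e-01 1.04034905e-01 1.71365169e+00 1.06285981e-05
 1.32390783e+00 1.75632007e+00]
```

View pics/w4.png

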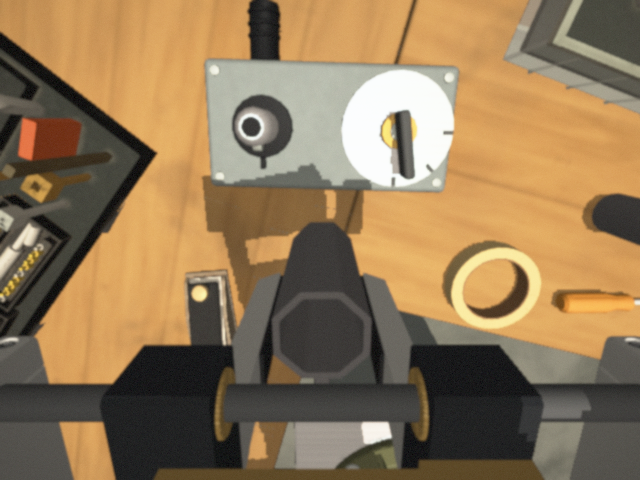

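```bash
python3 - <<'E'
from h import *
c=camera("wrist")
for p in [(206,60),(460,67),(442,191),(210,186)]: print(p,plane(*p,35,c))
print("stub",plane(251,126,97,c),"seat",plane(262,126,43,c),"mark",plane(264,162,43,c),"dial",plane(398,128,39,c))
print("tube",plane(322,332,160.6+110-160.6+160,c),[plane(322,v,270,c) for v in(291,375)])
print("lever",plane(403,112,79,c),plane(406,176,79,c))
print([ (d["point"],w(d["point"],c),d["confidence"]) for d in spot_point("valve_grip",c)[:1]])
v=camera("wrist"); 
b=cv2.convertScaleAbs(v["color"][50:200,200:470]);cv2.imwrite("pics/w4c.png",cv2.resize(b,(800,444),interpolation=cv2.INTER_CUBIC))
E
```

```text
(206, 60) [597.3 229.2  35. ]
(460, 67) [591.1  -5.8  35. ]
(442, 191) [475.2  -0.   35. ]
(210, 186) [480.6 235.9  35. ]
stub [538.8 179.5  97. ] seat [538.9 179.1  43. ] mark [505.3 178.8  43. ] dial [536.9  49.3  39. ]
tube [457.1 122.8 270. ] [array([475.6, 122.8, 270. ]), array([436.1, 122.8, 270. ])]
lever [550.  54.  79.] [496.2  47.9  79. ]
[([74.2, -87.6, 324.9], array([529.3,  48.7,  66. ]), 0.91)]
```

View pics/w4c.png

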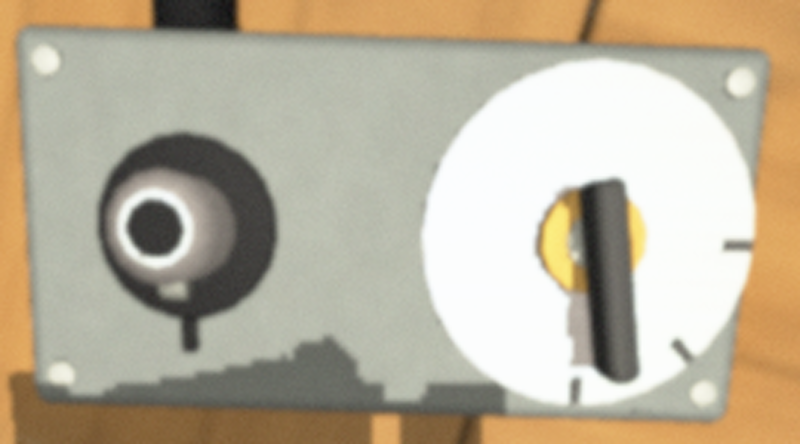

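Request:
{"api": "send_rows", "payload": {
  "series": [
    [[20,14,0],-0.7,0.4],
    [[20,14,0],-0.5,0.4],
    [[22,14,-10],-0.5,0.4],
    [[20,14,-20],0,0.4],
    [[0,0,-20],0,0.4],
    [[0,0,0],0,0.4],
    [[0,0,0],0,0.4],
    [[0,0,0],0,0.4]
  ]
}}

```text
clock: 8.65
eef_pos: [535.3, 178.2, 272.1]
eef_rot: [-3.141, -0.002, -0.03]
wrist_force: [0.1, -0.2, -1.3]
finger_gap: 40.8
finger_force: 25.0
```

```bash
python3 - <<'E'
from h import *
for cn,c in spots(["wrist","scene"],["stub_seat","lock_button_tip","suction_tube","tube_hole"]):
    img=c["color"].copy()
    if cn=="scene":
        a=[pix((538.5,179,97),c),pix((538.5,179,110),c)];print(a)
        u,v=map(int,a[0]); x0,y0=u-50,v-70
        cv2.imwrite("pics/s5.png",cv2.resize(img[y0:y0+100,x0:x0+100],(600,600),interpolation=cv2.INTER_CUBIC)); print(x0,y0)
s=read_state();print(s["eef_pos"],s["eef_rot"],s["wrist_force"],s["moment"],s["clock"])
E
```

```text
wrist stub_seat [([539.5, 181.6, 41.1], 0.8)]
wrist lock_button_tip []
wrist suction_tube [([536.5, 179.5, 108.2], 0.93)]
wrist tube_hole [([519.9, 180.6, 130.2], 0.61)]
scene stub_seat [([536.9, 176.8, 44.4], 0.84)]
scene lock_button_tip [([517.9, 180.0, 66.9], 0.44)]
scene suction_tube [([536.3, 180.3, 111.4], 0.71)]
scene tube_hole [([515.2, 177.0, 133.5], 0.56)]
[(np.float64(228.5), np.float64(324.3)), (np.float64(227.7), np.float64(321.3))]
178 254
[535.18847681 178.33925442 270.71337859] [-3.14155957e+00 -5.11120356e-05 -2.95659987e-02] [-0.09438792 -0.77614986 -2.58721009] [0.0236484  0.07966961 0.00033827] 9.15
```

View pics/s5.png

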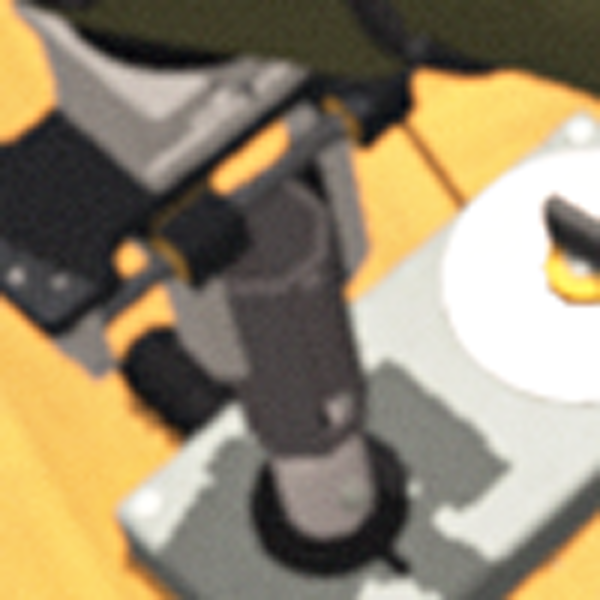

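Request:
{"api": "send_rows", "payload": {
  "series": [
    [[0,0,-8],0,0.4],
    [[0,0,-7],0,0.4],
    [[0,0,-5],0,0.4],
    [[0,0,-4],0,0.4],
    [[0,0,0],0,0.4],
    [[0,0,0],0,0.4]
  ]
}}

```text
clock: 9.75
eef_pos: [535.3, 178.4, 246.7]
eef_rot: [-3.142, -0.0, -0.03]
wrist_force: [0.1, -0.3, -0.6]
finger_gap: 41.1
finger_force: 25.0
```

Request:
{"api": "send_rows", "payload": {
  "series": [
    [[0,0,-4],0,0.4],
    [[0,0,-4],0,0.4],
    [[0,0,0],0,0.4],
    [[0,0,0],0,0.4]
  ]
}}

```text
clock: 10.15
eef_pos: [535.2, 178.3, 238.5]
eef_rot: [3.142, 0.0, -0.03]
wrist_force: [0.1, -0.0, -2.2]
finger_gap: 40.8
finger_force: 25.0
```

Request:
{"api": "send_rows", "payload": {
  "series": [
    [[0,0,-5],0,0.4],
    [[0,0,-4],0,0.4],
    [[0,0,-4],0,0.4],
    [[0,0,0],0,0.4],
    [[0,0,0],0,0.4]
  ],
  "squeeze": 35
}}

```text
clock: 10.65
eef_pos: [535.0, 178.3, 224.9]
eef_rot: [3.141, 0.001, -0.03]
wrist_force: [-0.8, 0.3, -5.1]
finger_gap: 40.7
finger_force: 35.0
```

Request:
{"api": "send_rows", "payload": {
  "series": [
    [[0,0,-5],0,0.4],
    [[0,0,-5],0,0.4],
    [[0,0,-4],0,0.4],
    [[0,0,0],0,0.4],
    [[0,0,0],0,0.4]
  ]
}}

```text
clock: 11.15
eef_pos: [535.1, 178.3, 211.0]
eef_rot: [3.141, 0.001, -0.03]
wrist_force: [-2.7, -0.3, -7.4]
finger_gap: 41.1
finger_force: 35.0
```

Request:
{"api": "send_rows", "payload": {
  "series": [
    [[0,0,-3],0,0.4],
    [[0,0,-3],0,0.4],
    [[0,0,0],0,0.4],
    [[0,0,0],0,0.4],
    [[0,0,0],0,0.4]
  ]
}}

```text
clock: 11.65
eef_pos: [535.4, 178.4, 206.0]
eef_rot: [-3.141, -0.001, -0.03]
wrist_force: [0.0, 0.3, -0.8]
finger_gap: 40.9
finger_force: 35.0
```

```bash
python3 - <<'E'
from h import *
for cn,c in spots(["wrist","scene"],["stub_seat","lock_button_tip","suction_tube","tube_hole"]):
    img=c["color"].copy()
    if cn=="scene":
        cv2.imwrite("pics/s6.png",cv2.resize(img[254:354,178:278],(600,600),interpolation=cv2.INTER_CUBIC))
s=read_state();print(s["eef_pos"],s["eef_rot"],s["wrist_force"],s["moment"],s["clock"])
E
```

```text
wrist stub_seat []
wrist lock_button_tip []
wrist suction_tube [([537.7, 179.4, 46.5], 0.84)]
wrist tube_hole [([517.3, 180.7, 65.0], 0.84)]
scene stub_seat [([536.1, 175.3, 42.0], 0.8)]
scene lock_button_tip [([534.6, 180.3, 45.4], 0.35)]
scene suction_tube [([535.0, 175.0, 48.5], 0.96)]
scene tube_hole [([515.1, 177.8, 68.5], 0.69)]
[535.19201757 178.36194797 205.63131915] [-3.14157537e+00 -1.25993477e-05 -2.95518793e-02] [ 0.09006515 -0.7244106  -1.28084199] [ 0.01714483  0.05702068 -0.00632748] 12.15
```

View pics/s6.png

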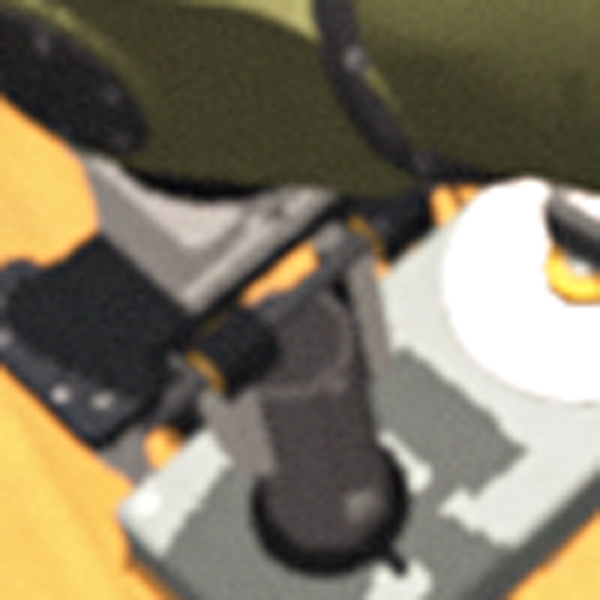

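Request:
{"api": "send_rows", "payload": {
  "series": [
    [[0,0,-1.5],0,0.4],
    [[0,0,-1],0,0.4],
    [[0,0,0],0,0.4],
    [[0,0,0],0,0.4],
    [[0,0,0],0,0.4]
  ]
}}

```text
clock: 12.65
eef_pos: [535.3, 178.4, 203.6]
eef_rot: [-3.141, -0.0, -0.03]
wrist_force: [-2.0, -0.1, 5.8]
finger_gap: 40.6
finger_force: 35.0
```

Request:
{"api": "send_rows", "payload": {
  "series": [
    [[0,0,-1],0,0.4],
    [[0,0,0],0,0.4],
    [[0,0,0],0,0.4],
    [[0,0,0.5],0,0.0],
    [[0,0,0.5],0,-0.4],
    [[0,0,0],0,-0.4],
    [[0,0,0],0,-0.4],
    [[0,0,0],0,-0.4]
  ]
}}

```text
clock: 13.45
eef_pos: [535.2, 178.4, 203.0]
eef_rot: [3.142, 0.0, -0.03]
wrist_force: [-1.3, 0.8, -0.6]
finger_gap: 65.9
finger_force: 0.0
```

Request:
{"api": "send_rows", "payload": {
  "series": [
    [[0,0,15],0,-0.4],
    [[0,0,35],0,-0.4],
    [[0,0,40],0,-0.4],
    [[0,0,40],0,-0.4],
    [[-20,-20,0],0,-0.4],
    [[-30,-30,0],0,-0.4],
    [[-30,-30,0],0,-0.4],
    [[0,0,0],0,-0.4],
    [[0,0,0],0,-0.4]
  ]
}}

```text
clock: 14.35
eef_pos: [455.2, 98.1, 333.7]
eef_rot: [-3.141, -0.001, -0.031]
wrist_force: [0.9, 0.0, 0.7]
finger_gap: 65.7
finger_force: 0.0
```

```bash
python3 - <<'E'
from h import *
for cn,c in spots(["wrist","scene"],["suction_tube","tube_hole","lock_button_tip","valve_grip"]):
    if cn=="wrist":
        a=c["color"][40:210,150:450]; r=regions_of("valve_lever",c) or regions_of("valve_grip",c)
        if r:
            m=r[0]["mask"].astype(np.uint8); R=cv2.minAreaRect(cv2.findNonZero(m)); print(R)
            b=[plane(u,v,79,c) for u,v in cv2.boxPoints(R)]; print(b)
    else: b2=c["color"][264:344,188:308]
cv2.imwrite("pics/v7.png",np.hstack([cv2.resize(a,(440,250),interpolation=cv2.INTER_CUBIC),cv2.resize(b2,(360,250),interpolation=cv2.INTER_CUBIC)]))
s=read_state();print(s["eef_pos"],s["eef_rot"],s["clock"])
E
```

```text
wrist suction_tube [([534.7, 179.5, 41.1], 0.6)]
wrist tube_hole [([521.7, 177.4, 64.8], 0.76), ([538.8, 182.2, 41.0], 0.16)]
wrist lock_button_tip []
wrist valve_grip [([533.1, 52.0, 66.4], 0.77)]
((372.6222229003906, 145.45091247558594), (66.36679077148438, 18.688037872314453), 83.36748504638672)
[array([550.5,  62.3,  79. ]), array([551.8,  46. ,  79. ]), array([493.9,  38.2,  79. ]), array([492.4,  55.3,  79. ])]
scene suction_tube [([534.6, 180.1, 45.0], 0.73), ([533.0, 46.8, 65.5], 0.65)]
scene tube_hole [([517.4, 179.0, 63.4], 0.68)]
scene lock_button_tip []
scene valve_grip [([537.2, 47.8, 63.1], 0.65), ([515.5, 174.7, 64.8], 0.53)]
[455.28830793  98.46421713 333.03234539] [ 3.14157605e+00  2.19355507e-04 -2.93862283e-02] 14.9
```

View pics/v7.png

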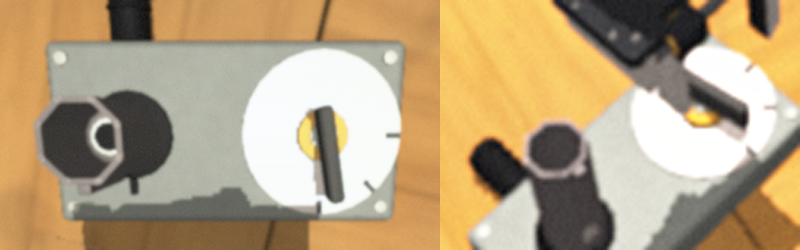

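Request:
{"api": "send_rows", "payload": {
  "series": [
    [[27,-17,0],3,-0.4],
    [[26,-16,0],3,-0.4],
    [[26,-16,0],3,-0.4],
    [[0,0,-40],0,-0.4],
    [[0,0,-40],0,-0.4],
    [[0,0,-40],0,-0.4],
    [[0,0,-33],0,-0.4],
    [[0,0,0],0,-0.4],
    [[0,0,0],0,-0.4]
  ]
}}

```text
clock: 15.8
eef_pos: [534.6, 49.4, 181.0]
eef_rot: [-3.142, -0.0, 0.127]
wrist_force: [0.6, -0.1, 0.3]
finger_gap: 65.6
finger_force: 0.0
```

```bash
python3 - <<'E'
from h import *
c=camera("wrist"); cv2.imwrite("pics/v8.png",c["color"])
s=read_state();print(s["eef_pos"],s["eef_rot"],s["clock"],s["wrist_force"])
E
```

```text
[534.90378714  49.38076372 181.92752814] [ 3.14137958e+00 -2.06597323e-03  1.27515436e-01] 15.85 [ 0.57920682 -0.21330676  0.3262429 ]
```

View pics/v8.png

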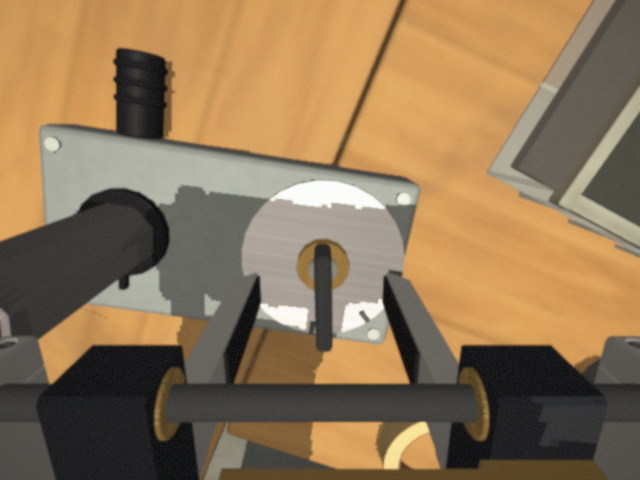

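Request:
{"api": "send_rows", "payload": {
  "series": [
    [[0,0,-14],0,-0.4],
    [[0,0,-13],0,0],
    [[0,0,0],0,0.5],
    [[0,0,0],0,0.95],
    [[0,0,0],0,0.95],
    [[0,0,0],0,0.95],
    [[0,0,0],0,0.95],
    [[0,0,0],0,0.95],
    [[0,0,0],0,0.95]
  ],
  "squeeze": 25
}}

```text
clock: 16.75
eef_pos: [534.3, 48.8, 153.3]
eef_rot: [3.14, -0.0, 0.128]
wrist_force: [0.7, -6.6, 1.2]
finger_gap: 10.2
finger_force: 25.0
```

Request:
{"api": "send_rows", "payload": {
  "series": [
    [[0,0,0],6,0.95],
    [[0,0,0],6,0.95],
    [[0,0,0],6,0.95],
    [[0,0,0],6,0.95],
    [[0,0,0],6,0.95],
    [[0,0,0],6,0.95],
    [[0,0,0],0,0.95],
    [[0,0,0],0,0.95]
  ],
  "squeeze": 40
}}

```text
clock: 17.55
eef_pos: [534.0, 49.4, 153.3]
eef_rot: [-3.141, 0.0, 0.753]
wrist_force: [-4.3, 0.3, 4.6]
finger_gap: 9.8
finger_force: 40.0
```

Open part way, rise and check.

Request:
{"api": "send_rows", "payload": {
  "series": [
    [[0,0,0],0,0.3],
    [[0,0,0],0,0.1],
    [[0,0,0],0,0.1],
    [[0,0,0],0,0.1],
    [[0,0,30],0,0.1],
    [[0,0,50],0,0.1],
    [[0,0,50],0,0.1],
    [[-30,-20,30],0,0.1],
    [[-40,-20,0],0,0.1],
    [[-20,0,0],0,0.1],
    [[0,0,0],0,0.1],
    [[0,0,0],0,0.1]
  ]
}}

```text
clock: 18.75
eef_pos: [444.6, 9.4, 313.5]
eef_rot: [3.141, -0.001, 0.756]
wrist_force: [0.6, -1.1, 1.0]
finger_gap: 42.3
finger_force: 0.0
```

```bash
python3 - <<'E'
from h import *
im=[]
for cn,c in spots(["wrist","top","scene"],["suction_tube","tube_hole","valve_grip","plain_tube"]):
    r=regions_of("valve_lever",c) or regions_of("valve_grip",c)
    if r:
        m=r[0]["mask"].astype(np.uint8); R=cv2.minAreaRect(cv2.findNonZero(m))
        print(cn,[plane(u,v,79,c).tolist() for u,v in cv2.boxPoints(R)])
    u,v=map(int,pix((535,115,80),c)); h=75 if cn=="wrist" else 50
    if cn=="wrist": h=150
    y0,x0=max(v-h,0),max(u-h,0)
    im.append(cv2.resize(c["color"][y0:y0+2*h,x0:x0+2*h],(400 if cn!="top" else 0,400) if cn!="top" else (10,400),interpolation=cv2.INTER_CUBIC))
cv2.imwrite("pics/f9.png",np.hstack([im[0],im[2]]))
s=read_state();print(s["eef_pos"],s["clock"])
E
```

```text
wrist suction_tube [([539.1, 178.8, 39.8], 0.71)]
wrist tube_hole [([517.5, 179.7, 64.4], 0.8)]
wrist valve_grip [([534.0, 51.2, 63.9], 0.96)]
wrist plain_tube [([446.9, -209.7, -0.1], 0.57)]
wrist [[539.5, 68.8, 79.0], [550.7, 57.0, 79.0], [509.8, 15.7, 79.0], [498.0, 28.3, 79.0]]
top suction_tube [([533.6, 176.0, 44.2], 0.89)]
top tube_hole [([516.0, 179.5, 62.0], 0.59)]
top valve_grip [([535.5, 50.8, 69.4], 0.56), ([559.1, -495.2, 2.5], 0.3)]
top plain_tube [([442.1, -206.3, 0.4], 0.56)]
top [[537.6, 68.0, 79.0], [552.4, 55.6, 79.0], [518.9, 16.3, 79.0], [504.2, 28.7, 79.0]]
scene suction_tube [([536.1, 177.6, 42.2], 0.73)]
scene tube_hole [([515.2, 176.8, 66.9], 0.97)]
scene valve_grip [([536.0, 45.3, 65.1], 0.51)]
scene plain_tube [([446.6, -211.2, -2.0], 0.79), ([536.6, 114.1, -2.6], 0.16)]
scene [[548.2, 58.5, 79.0], [506.7, 17.5, 79.0], [485.7, 38.5, 79.0], [526.5, 78.7, 79.0]]
[444.19024228   9.36488922 313.1668636 ] 19.65
```

View pics/f9.png

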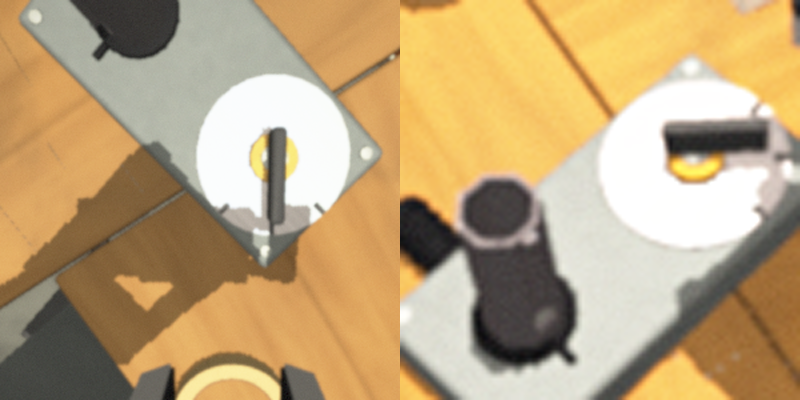

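```bash
python3 -c "
from cell import *
print(sign_off())"
```

```text
the job is handed in; nothing more can be done
None
```

The job is handed in: by the last camera check the tube is home on the stub with the button out through its hole, the valve lever is at about 45°, and the plain tube has not moved noticeably; sign-off gave no verdict, and I did not re-measure the other bystanders.

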